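# Lock the pinch cap into the dispenser mouth

## Robot

A 6-joint arm with a two-finger parallel gripper is mounted at the origin on the work surface. World frame = base frame: x ahead of the robot, y to its left, z up, the work surface at z = 0. Lengths are in m, angles in rad, forces in N, time in s.
With the tool pointing down it reaches from about 0.3 to 0.875 m from the base axis. Payload 6.4 kg.
Tool frame: the origin (TCP) lies midway between the tips of the shut fingers; the grasp point (between the pads) lies 19 mm behind it; y points along the fingers, x is the direction in which the jaws open and shut, and the axes are right-handed (so a half turn about y gives the same grasp; the last joint's range is limited). The gripper opens to 85 mm and grips with 20 to 120 N. Pads are 22 mm wide; open, the fingers measure 114 mm over their backs; the gripper's body (76 mm by 85 mm) begins 54 mm behind the grasp point. The pads swing forward as they close: fully open they stand 13 mm farther back than shut.
Start: joints at [-1.55, 0.181, 1.607, -0, 1.354, -0.206], TCP at [0.129, -0.56, 0.231] pointing down, gripper open.
Joint ranges: [-2.99, 2.99], [-0.89, 2.07], [0.3, 2.58], [-1.14, 4.28], [0, 2.63], [-3.12, 3.12]. Speed limits (rad/s): [2.57, 2.57, 3.01, 3.14, 3.14, 3.14].

## Interface

Orientations are given as [roll, pitch, yaw] about the fixed x, y, z axes, in that order (R = Rz(yaw) Ry(pitch) Rx(roll)).
In Python, from rig import readout, cams, r, models gives the robot as it stands.
- The arm moves only by the tool play_rows, never from a script. Its argument "commands" is a list of rows, each an object of numbers: "tx", "ty", "tz": the shift along the tool's x, y, z scaled (see below); "wx", "wy", "wz": the turn, a rotation vector about the tool's x, y, z scaled (see below). A call has 1 to 20 rows; each row shifts and turns the commanded pose from where the row before left it, along the tool's axes as they then stand; what a row does not reach is not made up. The controller multiplies each number of a shift by 300 mm and each number of a turn by pi rad. A row lasts 1/8 s, in which the tool goes at most 62.5 mm and 10.7 degrees, less where a joint would pass 70% of its speed; a pose out of reach is approached as far as the arm can. A call with a number of a shift or a turn outside -1 to 1 is refused whole. A call with a gripper value outside its range is refused whole. "hand" is the gripper command: -1 is shut, 1 is fully open, values between are in proportion, set as the call begins (left out, the last holds). The fingers move at their own pace and stop on an object; "newtons" is the grip in N (left out, the last holds). Time passes only in rows, so rows that do not move let the fingers close. It gives the time, the measured TCP pose, the force and the opening at its end, in the units of the state.
- readout.get_obs(): the state, without advancing time (a new reading comes with each control period).
- cams.capture(name): name is "scene" or "top" or "wrist"; returns (picture, depth): 400x640x3 uint8, red, green, blue; 400x640 float32, m along the optical axis (not along the pixel's ray), 0 where there is no reading.
- cams.calibration(name): a dict with "camera_matrix" (3x3 intrinsics, pixels), "k1" (the pictures are not rectified: a ray, as slopes to the right and down, at radius r is drawn at 1 + k1 r^2 times it, then the intrinsics apply), "rvec" (rotation vector, rad) and "tvec" (3), from world to camera coordinates, as OpenCV has them. Camera axes: x right, y down, z forward; pixel columns grow to the right and rows downward; lengths in m; the calibration is good to about 2 mm. A picture is of the moment at which its call begins: read the wrist's pose just before it. calibration takes no time and is no camera call; for the wrist camera it gives the pose at the moment of the call.
- r.finish_job(): hands the job in, once; it reports no verdict.
Trained networks look in the newest picture that a camera, given by its name, has taken for a name from the list of things; names that differ only in an ending like _2 or _b are one class to them, and where a whole thing is asked for, a point or a joint stands for the part that bears it (a point fixed in the world has none). Each returns a list of dicts, best first, with "conf" (0 to 1); they miss things now and then, are a little off and sometimes report something else, mostly with a low value. They report only what shows in the picture. A call takes as long as a camera call.
- models.outline_of(label, camera): "pixels" (400x640 bool, what is visible of it) and "uv" ([column, row] in pixels, amid what is visible of it).
The state is a dict: "t": time; "joint_pos": joint angles; "dq": joint speeds; "tau": joint torques, N m; "position": TCP position; "tool_rot": TCP orientation; "wrist_force": force on the tool from outside, world axes, zero at the start; "moment": the same for the moment, N m; "finger_gap": opening from 0.0 (shut) to 1.0 (fully open).
Only numpy, scipy, OpenCV 4.12 (cv2) and the standard library are available. Lean on these libraries where they do the work, as an engineer would, in place of code of your own. Each camera call takes 0.05 s, during which the arm holds its last target.

## Task

Close the counter-top dispenser: pinch together the two sprung ears of its cap, lift it, and press it down home into the round mouth, then let the ears spring right out so that its catches lock under the rim and the cap stays down level on the rim. The collar round the mouth may stand anywhere along its slot and is fragile, so feel for the mouth and press gently; leave the other toiletries standing where they are.

Things in the scene. Friction and masses are not known exactly. Their poses are not given: they have to be found in the camera images.
- cap: grey cap with two upright steel ears, about 75 g, standing on its plug. Origin: centre of the plug's underside; z up, ears at its +y and -y. From below: a round plug 48 mm across, 16 mm high (the lowest 3 mm taper to 45 mm), a flange 64 mm across and 4 mm thick (z 16 to 20 mm), then the ears (z 20 to 44 mm).
- cap_grip (a point): midway between the two ears at half their height, 32 mm above the cap's origin, 12 mm above the flange's top. Each ear is 18 mm wide (cap's x) and 5 mm thick; over their outer faces they measure 46 mm relaxed, 36 mm fully pinched (both ears on their stops).
- cap_seat (a point): centre of the flange's underside, 16 mm above the cap's origin; it comes down onto the rim. When the cap is home the tops of the catches are 1.5 mm below the lip's underside; after release the disc in the well lifts the cap those 1.5 mm until the catches bear on the lip. Released higher than that, the catches do not get under the lip.
- tab_a (a joint): how far the ear at the cap's +y side is pinched inward: 0 relaxed, 0.005 m at its stop; sprung, 3 N at first, 7 N at the stop. In one piece with the ear is a square catch (12 mm wide, z 5.5 to 9.5 mm of the cap) that stands out 4 mm from the plug's side when relaxed, and is inside the plug when pinched. Unpinched, the catch stops on top of the rim.
- tab_b (a joint): the same for the ear and catch at the cap's -y side
- dispenser: fixed white housing, 120 mm (x) by 170 mm (y), deck 50 mm high, with a black slot along its y axis; in the slot stands a round aluminium collar 81 mm across, its flat rim 80 mm above the counter. Origin: centre of the underside; z up. The collar cracks if the cap is pressed on the dispenser with more than 30 N.
- slot_mid (a point): on the dispenser's z axis, at the height of the rim, 80 mm above the counter. The collar is clamped stiffly in the slot, its centre 4 to 34 mm from here towards the dispenser's +y; where in that range is not measured. Its mouth is 50 mm across through a lip 5 mm thick; the well below is 62 mm across.
- disc_mid (a point): on the dispenser's z axis, 70 mm above the counter: height of the top of the sprung white disc, 44 mm across, lying in the mouth 10 mm below the rim. The plug meets it when 10 mm in and pushes it 6 mm down (2 N growing to 5 N) until the flange lies on the rim. It moves with the collar.
- varnish: small nail varnish bottle, 28 mm across, 65 mm tall; a bystander to leave standing; origin at the centre of its underside
- lipstick: brass lipstick tube, 24 mm across, 72 mm tall; a bystander to leave standing; origin at the centre of its underside
- lotion: white lotion bottle, 52 mm across, 150 mm tall; a bystander to leave standing; origin at the centre of its underside
- toner: amber toner bottle, 48 mm across, 140 mm tall; a bystander to leave standing; origin at the centre of its underside
- cream: cream jar, 64 mm across, 50 mm tall; a bystander to leave standing; origin at the centre of its underside
- tumbler: ceramic tumbler, 72 mm across, 100 mm tall; a bystander to leave standing; origin at the centre of its underside
- plain_lid: plain grey lid without ears, 64 mm across, 18 mm tall; not the cap wanted; a bystander to leave standing; origin at the centre of its underside

How it is judged:
On the way, in this order (a step that is already met when the one before it is completed fails the run):
1. the cap is lifted clear of the counter with both ears pinched (height (world z) of cap above 0.02 m and value of joint each of tab_a, tab_b above 0.003 m), for 0.2 s.
2. the cap is pressed down to the rim in the mouth with both ears still pinched (z of cap_seat in the frame of dispenser below 0.0825 m and x of cap_seat in the frame of dispenser between -0.005 and 0.005 m and y of cap_seat in the frame of dispenser between 0 and 0.038 m and value of joint each of tab_a, tab_b above 0.003 m), for 0.05 s.
At the end, for the whole second after the job is handed in: The cap is in the mouth (within 5 mm of the dispenser's centre line, 0 to 38 mm towards its +y) with its flange within 3 mm of the rim, within 4 degrees of level, both ears sprung out to within 1.5 mm of relaxed (catches under the lip), at rest (z of cap_seat in the frame of dispenser between 0.077 and 0.083 m and x of cap_seat in the frame of dispenser between -0.005 and 0.005 m and y of cap_seat in the frame of dispenser between 0 and 0.038 m and angle between cap's own z axis and vertical below 0.07 rad and value of joint each of tab_a, tab_b below 0.0015 m and linear speed of cap below 0.02 m/s); the robot touches nothing.
It fails at once if the cap is pressed against the dispenser with more than 30 N (contact force between cap and dispenser above 30 N).
It fails at once if a bystander is pushed more than 30 mm or knocked over (distance of any of varnish, lipstick, lotion, toner, cream, tumbler, plain_lid from where it was at the start of the episode above 0.03 m or angle between any of varnish, lipstick, lotion, toner, cream, tumbler, plain_lid's own z axis and vertical above 0.6 rad).
It also fails if it takes over 64 s, if anything falls off the work surface, if the arm or the gripper's body presses on something with over 40 N, if the wrist force passes 120 N, or if a joint passes its speed limit or range.

## Working session

There is one attempt and no reset: what is moved stays moved. The work goes in short steps, Python scripts to look and compute and a tool call to move; the robot and the scene stay as the last step left them, time stands still between calls to the robot, and variables do not carry over. Pictures are saved under pics/ and viewed, and the job is handed in when it is done.

Besides the shell and the picture viewer there is one more tool, called after "Emit:" as name(argument=value, ...), one argument or row to a line, values as JSON. play_rows: Moves the arm, as the interface text tells. Shifts and turns lie within -1 to 1; 1 stands for 300 mm of shift or pi rad of turn. Its arguments: {"type":"object","properties":{"commands":{"type":"array","items":{"type":"object","properties":{"tx":{"type":"number","minimum":-1,"maximum":1},"ty":{"type":"number","minimum":-1,"maximum":1},"tz":{"type":"number","minimum":-1,"maximum":1},"wx":{"type":"number","minimum":-1,"maximum":1},"wy":{"type":"number","minimum":-1,"maximum":1},"wz":{"type":"number","minimum":-1,"maximum":1}}}},"hand":{"type":"number"},"newtons":{"type":"number"}},"required":["commands"]}

```bash
mkdir -p pics; ls
cat > h.py <<'E'
import numpy as np, cv2
from rig import readout, cams, r, models
def snap(n,f):
    p,d=cams.capture(n); cv2.imwrite('pics/'+f,p[:,:,::-1]); return p,d
def w(n,uv,z=None,d=None,cal=None):
    """pixels -> world; by height z, or depth d"""
    c=cal or cams.calibration(n); K=np.array(c['camera_matrix']); k1=c['k1']
    uv=np.atleast_2d(uv).astype(float)
    q=cv2.undistortPoints(uv[:,None],K,np.array([k1,0,0,0.]))[:,0]
    R=cv2.Rodrigues(np.array(c['rvec'],float))[0]; t=np.array(c['tvec'],float).ravel()
    ray=np.c_[q,np.ones(len(q))]
    C=-R.T@t; D=ray@R
    if z is not None: s=(z-C[2])/D[:,2]
    else: s=np.atleast_1d(d)
    return C+D*s[:,None]
def cloud(n,d,mask,cal=None):
    v,u=np.nonzero(mask&(d>0)); return w(n,np.c_[u,v],d=d[v,u],cal=cal)
E
python3 - <<'E'
from h import *
print(readout.get_obs())
for n in ['scene','top','wrist']:
    p,d=snap(n,n+'0.png'); c=cams.calibration(n); print(n,c)
    for l in ['cap','dispenser']:
        for o in models.outline_of(l,n): 
            P=cloud(n,d,o['pixels'])
            print(l,round(o['conf'],2),o['uv'],o['pixels'].sum(),np.percentile(P,[2,50,98],axis=0).round(3).tolist() if len(P) else '')
E
```

```text
pics
{'t': 0.0, 'joint_pos': array([-1.55033526e+00,  1.81497765e-01,  1.60802994e+00, -3.16800139e-05,
        1.35377189e+00, -2.06320511e-01]), 'dq': array([ 0.00062403,  0.00019923,  0.00133122,  0.00072974, -0.00060002,
        0.00051987]), 'tau': array([-1.48331787e-04, -4.44871724e+01, -3.51332724e+01, -2.94391566e-04,
        9.18369245e-03, -1.20132111e-05]), 'position': array([ 0.12926871, -0.55971292,  0.23039787]), 'tool_rot': array([-1.57047691,  0.00167707, -1.34400764]), 'wrist_force': array([-0.01023209,  0.23486712,  0.69265801]), 'moment': array([ 0.00724369, -0.02885536, -0.02797497]), 'finger_gap': 0.9965314154040698}
scene {'camera_matrix': array([[365.67031238,   0.        , 317.81898102],
       [  0.        , 365.67031238, 197.85409613],
       [  0.        ,   0.        ,   1.        ]]), 'k1': 0.023493834231875337, 'rvec': array([ 1.25494923,  2.01887483, -1.10746916]), 'tvec': array([ 0.2516412 , -0.22123812,  1.48541521])}
cap 0.53 [398.5, 216.6] 308 [[0.466, 0.186, 0.003], [0.502, 0.212, 0.022], [0.521, 0.241, 0.044]]
dispenser 0.74 [281.2, 187.3] 2011 [
[... 321 characters left out ...]
5740197]), 'tvec': array([-1.62295192e-05,  6.43363856e-01,  1.07329850e+00])}
cap 0.97 [233.1, 256.3] 482 [[0.463, 0.188, 0.0], [0.491, 0.217, 0.02], [0.519, 0.247, 0.045]]
dispenser 0.63 [368.7, 239.6] 2941 [[0.46, -0.223, 0.042], [0.528, -0.137, 0.051], [0.599, -0.055, 0.082]]
dispenser 0.6 [234.7, 255.5] 453 [[0.463, 0.19, 0.016], [0.491, 0.217, 0.02], [0.521, 0.246, 0.045]]
wrist {'camera_matrix': array([[345.81404333,   0.        , 320.5086451 ],
       [  0.        , 345.81404333, 203.26637551],
       [  0.        ,   0.        ,   1.        ]]), 'k1': 0.012117688760049384, 'rvec': array([-2.27826266,  1.81274092,  0.25478275]), 'tvec': array([-0.57596776, -0.03570876,  0.37920341])}
```

Run:
```python
import cv2
p=cv2.imread('pics/top0.png'); cv2.imwrite('pics/topc.png',cv2.resize(p[150:330,180:430],None,fx=3.2,fy=3.2,interpolation=cv2.INTER_CUBIC))
```

```text
(no output)
```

View pics/top0.png

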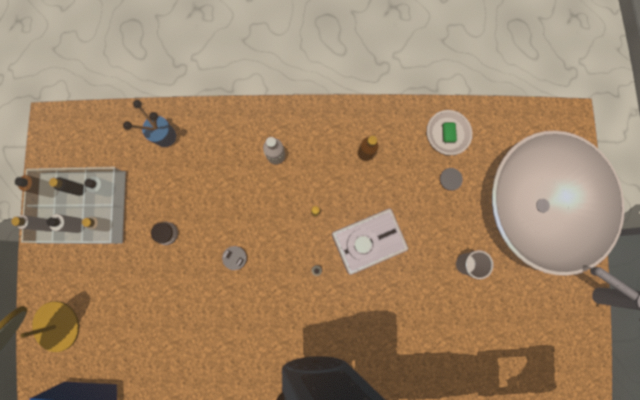

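View pics/scene0.png

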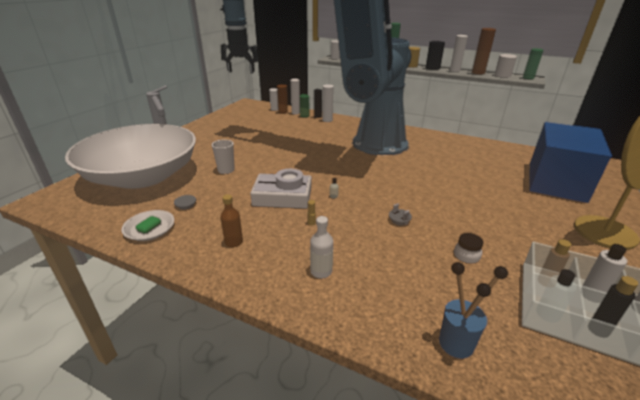

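View pics/topc.png

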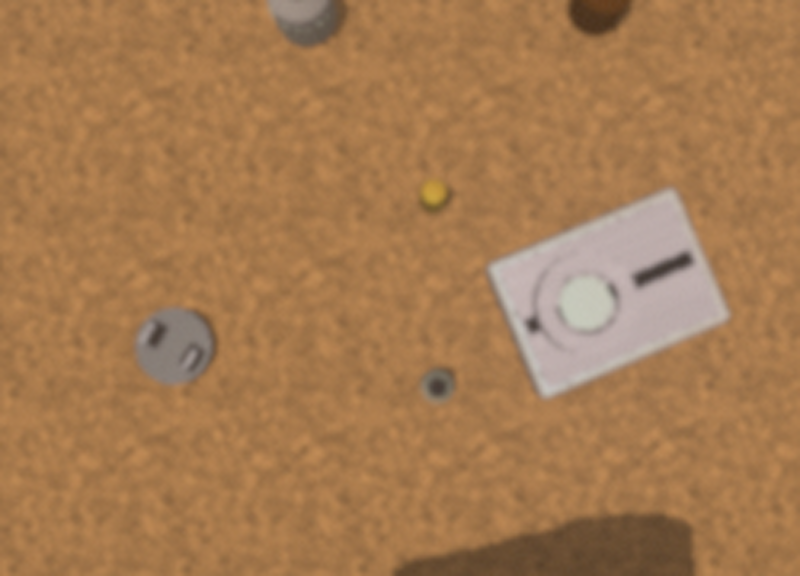

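The top view shows the cap at about (233,257), with ears running upper left to lower right. The dispenser is centred near (370,241) with the mouth at about (363,244). The plain lid (451,179) is separate. Next I compute the poses.

```bash
cat >> h.py <<'E'
from scipy.spatial.transform import Rotation as Ro
def pose(o=None):
    o=o or readout.get_obs(); return np.array(o['position']),Ro.from_euler('xyz',o['tool_rot'])
def rows(tp,yaw_x,n=None,cmd=None):
    """rows to reach tp, tool down, tool x horizontally at angle yaw_x (mod pi)"""
    p,R=cmd or pose()
    x=np.array([np.cos(yaw_x),np.sin(yaw_x),0]); y=np.array([0,0,-1.])
    T=Ro.from_matrix(np.c_[x,y,np.cross(x,y)])
    dr=(R.inv()*T).as_rotvec()
    n=n or int(max(np.ceil(np.linalg.norm(np.array(tp)-p)/.055),np.ceil(np.linalg.norm(dr)/np.radians(10))))
    step=(np.array(tp)-p)/n; out=[]
    print('dr',dr.round(3),'n',n)
    for i in range(n):
        Ri=R*Ro.from_rotvec(dr*i/n)
        s=Ri.inv().apply(step)/.3; out.append({k:round(float(v),4) for k,v in zip(['tx','ty','tz','wx','wy','wz'],[*s,*(dr/n/np.pi)])})
    import json; print(json.dumps(out))
E
python3 - <<'E'
from h import *
c=lambda a:np.array(a)/3.2+[180,150]
P=w('top',c([(488,267),(675,188),(729,317),(544,397)]),z=.05);print(P.round(4),P.mean(0))
print('edges',np.linalg.norm(P-np.roll(P,-1,0),axis=1))
e=P[0]+P[3]-P[1]-P[2]; a=np.arctan2(e[1],e[0]); print('disp +y dir?',np.degrees(a))
print('disc',w('top',c([(586,303)]),z=.07))
E_=w('top',c([(152,333),(192,356)]),z=.044);print('ears',E_); dd=E_[0]-E_[1];print(np.degrees(np.arctan2(dd[1],dd[0])))
print('cap',w('top',c([(175,346)]),z=.02))
p,R=pose();print(R.as_matrix().round(3)); cc=cams.calibration('wrist');Rc=cv2.Rodrigues(cc['rvec'])[0];C=-Rc.T@cc['tvec'];print('cam',C,R.inv().apply(C-p),'axes',Rc.round(2))
for l in ['lotion','varnish','lipstick','toner','cream']:
  for o in models.outline_of(l,'top')[:2]: print(l,o['conf'],w('top',o['uv'],z=.05).round(3))
E
```

```text
[[ 0.5499 -0.0433  0.05  ]
 [ 0.6124 -0.1978  0.05  ]
 [ 0.5065 -0.2388  0.05  ]
 [ 0.445  -0.0866  0.05  ]] [ 0.52842906 -0.14162488  0.05      ]
edges [0.16663205 0.11354718 0.16408302 0.11351774]
disp +y dir? 112.02557915288675
disc [[ 0.51937481 -0.11975687  0.07      ]]
ears [[0.49941516 0.22960629 0.044     ]
 [0.48068611 0.19689053 0.044     ]]
60.20981502666735
cap [[0.48858199 0.21510562 0.02      ]]
[[ 0.225 -0.     0.974]
 [-0.974  0.     0.225]
 [-0.    -1.     0.   ]]
cam [ 0.19802878 -0.54527727  0.37471883] [ 0.00085901 -0.14349882  0.07031133] axes [[ 0.22 -0.97  0.  ]
 [-0.94 -0.22  0.28]
 [-0.27 -0.06 -0.96]]
lotion 0.98 [[0.766 0.112 0.05 ]]
varnish 0.58 [[0.467 0.001 0.05 ]]
toner 0.78 [[ 0.781 -0.139  0.05 ]]
cream 0.71 [[0.552 0.398 0.05 ]]
cream 0.38 [[0.495 0.22  0.05 ]]
```

View pics/wrist0.png

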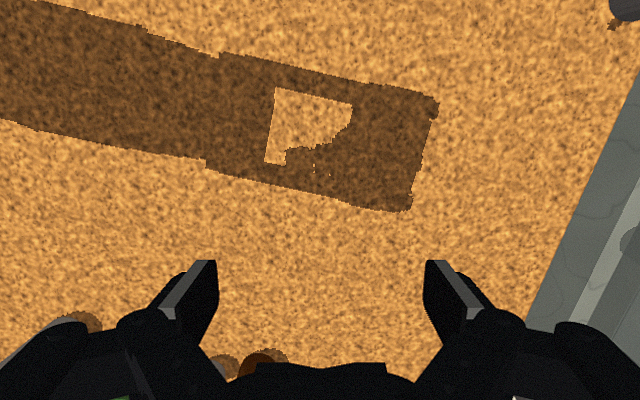

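Run:
```python
from h import *
rows([.52,-.12,.26],np.radians(22))
```

```text
dr [ 0.    -1.728  0.   ] n 11
[{"tx": -0.1034, "ty": -0.0087, "tz": 0.1454, "wx": 0.0, "wy": -0.05, "wz": 0.0}, {"tx": -0.0794, "ty": -0.0087, "tz": 0.1597, "wx": 0.0, "wy": -0.05, "wz": 0.0}, {"tx": -0.0534, "ty": -0.0087, "tz": 0.1702, "wx": 0.0, "wy": -0.05, "wz": 0.0}, {"tx": -0.0261, "ty": -0.0087, "tz": 0.1765, "wx": 0.0, "wy": -0.05, "wz": 0.0}, {"tx": 0.0018, "ty": -0.0087, "tz": 0.1784, "wx": 0.0, "wy": -0.05, "wz": 0.0}, {"tx": 0.0297, "ty": -0.0087, "tz": 0.1759, "wx": 0.0, "wy": -0.05, "wz": 0.0}, {"tx": 0.0568, "ty": -0.0087, "tz": 0.1691, "wx": 0.0, "wy": -0.05, "wz": 0.0}, {"tx": 0.0826, "ty": -0.0087, "tz": 0.1581, "wx": 0.0, "wy": -0.05, "wz": 0.0}, {"tx": 0.1063, "ty": -0.0087, "tz": 0.1432, "wx": 0.0, "wy": -0.05, "wz": 0.0}, {"tx": 0.1274, "ty": -0.0087, "tz": 0.1248, "wx": 0.0, "wy": -0.05, "wz": 0.0}, {"tx": 0.1454, "ty": -0.0087, "tz": 0.1034, "wx": 0.0, "wy": -0.05, "wz": 0.0}]
```

Emit:
play_rows(
  commands=[
    {"tx":-0.103,"ty":-0.009,"tz":0.145,"wy":-0.05},
    {"tx":-0.079,"ty":-0.009,"tz":0.16,"wy":-0.05},
    {"tx":-0.053,"ty":-0.009,"tz":0.17,"wy":-0.05},
    {"tx":-0.026,"ty":-0.009,"tz":0.176,"wy":-0.05},
    {"tx":0.002,"ty":-0.009,"tz":0.178,"wy":-0.05},
    {"tx":0.03,"ty":-0.009,"tz":0.176,"wy":-0.05},
    {"tx":0.057,"ty":-0.009,"tz":0.169,"wy":-0.05},
    {"tx":0.083,"ty":-0.009,"tz":0.158,"wy":-0.05},
    {"tx":0.106,"ty":-0.009,"tz":0.143,"wy":-0.05},
    {"tx":0.127,"ty":-0.009,"tz":0.125,"wy":-0.05},
    {"tx":0.145,"ty":-0.009,"tz":0.103,"wy":-0.05},
    {},
    {},
  ],
)

```text
$.commands[0]: bad value
```

Run:
```python
from h import *
o=readout.get_obs();print(o['position'],o['tool_rot'],o['joint_pos'],o['wrist_force'])
p,d=snap('wrist','w1.png'); np.save('w1d.npy',d)
for o in models.outline_of('dispenser','wrist'): print(o['conf'],o['uv'],o['pixels'].sum())
```

```text
[ 0.12931029 -0.56028205  0.23129435] [-1.57079576e+00 -2.46540371e-06 -1.34400429e+00] [-1.55030023e+00  1.80780425e-01  1.60701060e+00  1.08262469e-06
  1.35379934e+00 -2.06296171e-01] [-0.48803252  0.17575941  0.67318833]
```

View pics/w1.png

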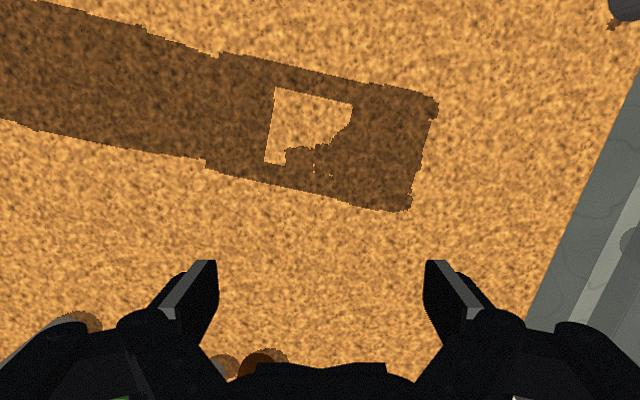

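The call was refused, so nothing moved. I'll give all six numbers in every row.

Emit:
play_rows(
  commands=[
    {"tx":-0.103,"ty":-0.009,"tz":0.145,"wx":0,"wy":-0.05,"wz":0},
    {"tx":-0.079,"ty":-0.009,"tz":0.16,"wx":0,"wy":-0.05,"wz":0},
    {"tx":-0.053,"ty":-0.009,"tz":0.17,"wx":0,"wy":-0.05,"wz":0},
    {"tx":-0.026,"ty":-0.009,"tz":0.176,"wx":0,"wy":-0.05,"wz":0},
    {"tx":0.002,"ty":-0.009,"tz":0.178,"wx":0,"wy":-0.05,"wz":0},
    {"tx":0.03,"ty":-0.009,"tz":0.176,"wx":0,"wy":-0.05,"wz":0},
    {"tx":0.057,"ty":-0.009,"tz":0.169,"wx":0,"wy":-0.05,"wz":0},
    {"tx":0.083,"ty":-0.009,"tz":0.158,"wx":0,"wy":-0.05,"wz":0},
    {"tx":0.106,"ty":-0.009,"tz":0.143,"wx":0,"wy":-0.05,"wz":0},
    {"tx":0.127,"ty":-0.009,"tz":0.125,"wx":0,"wy":-0.05,"wz":0},
    {"tx":0.145,"ty":-0.009,"tz":0.103,"wx":0,"wy":-0.05,"wz":0},
    {"tx":0,"ty":0,"tz":0,"wx":0,"wy":0,"wz":0},
    {"tx":0,"ty":0,"tz":0,"wx":0,"wy":0,"wz":0},
  ],
)

```text
t: 2.42
position: [0.5197, -0.1208, 0.2607]
tool_rot: [-1.571, 0.001, 0.384]
wrist_force: [-0.4, -1.2, -0.1]
finger_gap: 0.998
```

Run:
```python
from h import *
o=readout.get_obs();print(o['t'],o['position'],o['tool_rot'],o['joint_pos'],o['wrist_force'])
p,d=snap('wrist','w1.png'); np.save('w1d.npy',d)
for o in models.outline_of('dispenser','wrist'): print(o['conf'],o['uv'],o['pixels'].sum())
```

```text
2.425 [ 0.51967656 -0.12080226  0.26074659] [-1.57071011e+00  6.94099726e-04  3.83889335e-01] [-4.50747597e-01  6.36299012e-02  1.67666890e+00 -4.63067883e-04
  1.40182381e+00 -8.34558907e-01] [-0.4309093  -1.21303847 -0.06756396]
0.61 [322.5, 188.2] 17274
```

View pics/w1.png

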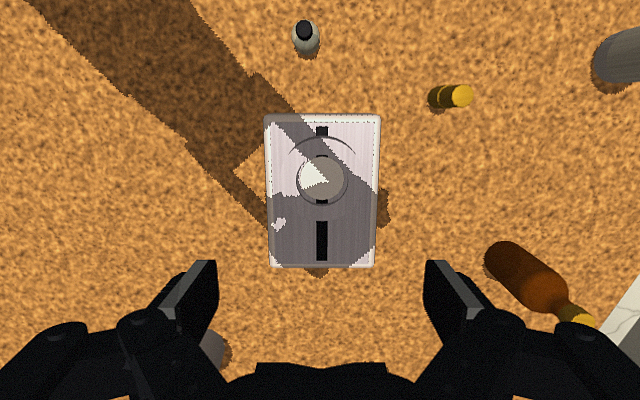

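The wrist view shows the dispenser upright in the frame, with its mouth at about (322,181) and part of it in shadow. I'll fit the rim using depth.

```bash
cat > fit.py <<'E'
from h import *
from scipy.optimize import least_squares
def rim(d):
    m=np.zeros(d.shape,bool); m[100:275,255:400]=1
    P=cloud('wrist',d,m)
    zc=np.histogram(P[:,2],bins=np.arange(0.03,.1,.002)); print([(round(b,3),n) for n,b in zip(*zc) if n>50])
    A=P[(P[:,2]>.076)&(P[:,2]<.086)]; print('rim pts',len(A),np.median(A,0))
    # annulus fit: centre maximizing points with 25<r<40.5 -> soft loss
    def res(c):
        r_=np.hypot(*(A[:,:2]-c).T); return np.maximum(r_-.0405,0)+np.maximum(.025-r_,0)
    s=least_squares(res,np.median(A[:,:2],0),loss='soft_l1',f_scale=.001); c=s.x
    rr=np.hypot(*(A[:,:2]-c).T); print('centre',c,np.percentile(rr,[1,5,50,95,99]))
    D=P[(P[:,2]>.066)&(P[:,2]<.074)&(np.hypot(*(P[:,:2]-c).T)<.03)]; print('disc',len(D),D.mean(0), (D.max(0)+D.min(0))/2)
    K=P[(P[:,2]>.045)&(P[:,2]<.056)]; rect=cv2.minAreaRect(K[:,:2].astype(np.float32)*1000); print('deck',rect)
    return P,A,c
if __name__=='__main__': rim(np.load('w1d.npy'))
E
python3 fit.py
python3 - <<'E'
import cv2
p=cv2.imread('pics/w1.png'); cv2.imwrite('pics/w1c.png',cv2.resize(p[100:280,245:400],None,fx=3.3,fy=3.3,interpolation=cv2.INTER_CUBIC))
E
```

```text
[(np.float64(0.044), np.int64(114)), (np.float64(0.046), np.int64(302)), (np.float64(0.048), np.int64(944)), (np.float64(0.05), np.int64(6815)), (np.float64(0.052), np.int64(3843)), (np.float64(0.068), np.int64(132)), (np.float64(0.07), np.int64(1224)), (np.float64(0.072), np.int64(176)), (np.float64(0.078), np.int64(246)), (np.float64(0.08), np.int64(2829)), (np.float64(0.082), np.int64(400))]
rim pts 3514 [ 0.51995619 -0.12096463  0.08110192]
centre [ 0.52071926 -0.12265255] [0.02497403 0.02549958 0.03340909 0.03983385 0.04030127]
disc 1502 [ 0.52053059 -0.122296    0.07107772] [ 0.52072667 -0.1225834   0.07079384]
deck ((529.35546875, -144.205322265625), (119.80377197265625, 167.70010375976562), 21.830718994140625)
```

View pics/w1c.png

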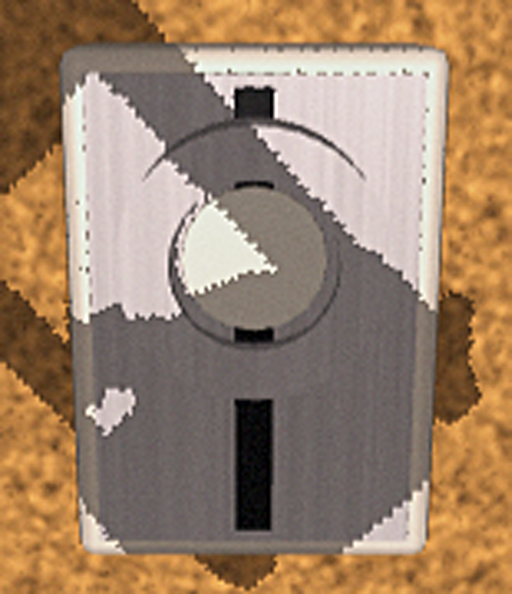

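Run:
```python
from h import *
rows([.489,.215,.24],np.radians(60),n=8)
```

```text
dr [-0.    -0.665 -0.   ] n 8
[{"tx": 0.0406, "ty": 0.0087, "tz": 0.1349, "wx": -0.0, "wy": -0.0265, "wz": -0.0}, {"tx": 0.0516, "ty": 0.0087, "tz": 0.131, "wx": -0.0, "wy": -0.0265, "wz": -0.0}, {"tx": 0.0623, "ty": 0.0087, "tz": 0.1263, "wx": -0.0, "wy": -0.0265, "wz": -0.0}, {"tx": 0.0726, "ty": 0.0087, "tz": 0.1207, "wx": -0.0, "wy": -0.0265, "wz": -0.0}, {"tx": 0.0824, "ty": 0.0087, "tz": 0.1142, "wx": -0.0, "wy": -0.0265, "wz": -0.0}, {"tx": 0.0916, "ty": 0.0087, "tz": 0.107, "wx": -0.0, "wy": -0.0265, "wz": -0.0}, {"tx": 0.1002, "ty": 0.0087, "tz": 0.099, "wx": -0.0, "wy": -0.0265, "wz": -0.0}, {"tx": 0.108, "ty": 0.0087, "tz": 0.0904, "wx": -0.0, "wy": -0.0265, "wz": -0.0}]
```

Emit:
play_rows(
  commands=[
    {"tx":0.041,"ty":0.009,"tz":0.135,"wx":0,"wy":-0.0265,"wz":0},
    {"tx":0.052,"ty":0.009,"tz":0.131,"wx":0,"wy":-0.0265,"wz":0},
    {"tx":0.062,"ty":0.009,"tz":0.126,"wx":0,"wy":-0.0265,"wz":0},
    {"tx":0.073,"ty":0.009,"tz":0.121,"wx":0,"wy":-0.0265,"wz":0},
    {"tx":0.082,"ty":0.009,"tz":0.114,"wx":0,"wy":-0.0265,"wz":0},
    {"tx":0.092,"ty":0.009,"tz":0.107,"wx":0,"wy":-0.0265,"wz":0},
    {"tx":0.1,"ty":0.009,"tz":0.099,"wx":0,"wy":-0.0265,"wz":0},
    {"tx":0.108,"ty":0.009,"tz":0.09,"wx":0,"wy":-0.0265,"wz":0},
    {"tx":0,"ty":0,"tz":0,"wx":0,"wy":0,"wz":0},
    {"tx":0,"ty":0,"tz":0,"wx":0,"wy":0,"wz":0},
  ],
)

```text
t: 3.78
position: [0.4893, 0.2145, 0.2394]
tool_rot: [-1.571, 0.0, 1.048]
wrist_force: [-0.1, -0.2, 0.8]
finger_gap: 0.999
```

```bash
cat > capm.py <<'E'
from h import *
from scipy.optimize import least_squares
def capfit(d,m):
    P=cloud('wrist',d,m)
    F=P[(P[:,2]>.016)&(P[:,2]<.026)]; c,rad=cv2.minEnclosingCircle(F[:,:2].astype(np.float32)*1000); print('flange',len(F),np.median(F,0),c,rad)
    E=P[(P[:,2]>.038)&(P[:,2]<.052)]; print('ear top z',np.median(E[:,2]))
    _,lab,cen=cv2.kmeans(E[:,:2].astype(np.float32)*1000,2,None,(3,30,.01),5,0)
    print('ears',cen,[np.sum(lab==i) for i in (0,1)],'mid',cen.mean(0)); v=cen[0]-cen[1]; print('axis deg',np.degrees(np.arctan2(v[1],v[0])),np.hypot(*v))
E
python3 - <<'E'
from capm import *
o=readout.get_obs();print(o['t'],o['position'],o['tool_rot'],o['joint_pos'])
p,d=snap('wrist','w2.png'); np.save('w2d.npy',d)
for o in models.outline_of('cap','wrist'):
    print(o['conf'],o['uv'],o['pixels'].sum())
    if o['conf']>.3: capfit(d,cv2.dilate(o['pixels'].astype(np.uint8),np.ones((5,5)))>0)
E
```

```text
3.775 [0.48930177 0.21452425 0.23938821] [-1.57103115e+00  4.81722953e-04  1.04790538e+00] [ 1.91189578e-01  8.26884809e-02  1.70004598e+00 -5.29663563e-04
  1.35899626e+00 -8.56604477e-01]
0.63 [323.4, 170.5] 2775
flange 2504 [0.48944111 0.2147044  0.0211494 ] (490.49114990234375, 214.28335571289062) 31.84408950805664
ear top z 0.04487581460293871
ears [[479.437   197.23633]
 [500.67786 232.06631]] [np.int64(107), np.int64(106)] mid [490.05743 214.65132]
axis deg -121.37666 40.795853
```

View pics/w2.png

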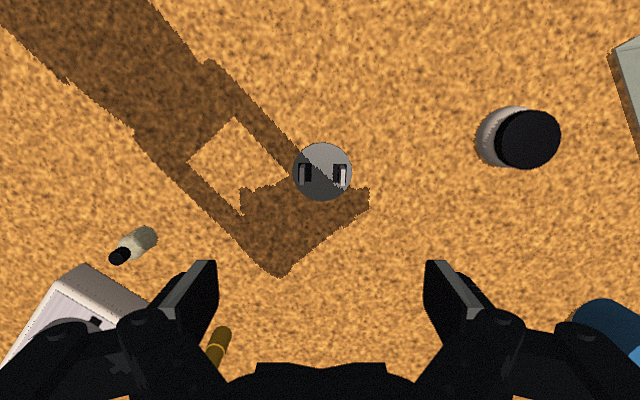

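The cap is at (0.490, 0.2145) with its ear axis at about 59°. Measured flange radius (31.8 mm), ear spacing (40.8 mm) and heights match the given sizes. Descending, then pinching.

Emit:
play_rows(
  commands=[
    {"tx":0,"ty":0.16,"tz":-0.003,"wx":0,"wy":0.0055,"wz":0},
    {"tx":0,"ty":0.16,"tz":0,"wx":0,"wy":0,"wz":0},
    {"tx":0,"ty":0.16,"tz":0,"wx":0,"wy":0,"wz":0},
    {"tx":0,"ty":0.15,"tz":0,"wx":0,"wy":0,"wz":0},
    {"tx":0,"ty":0.06,"tz":0,"wx":0,"wy":0,"wz":0},
    {"tx":0,"ty":0.035,"tz":0,"wx":0,"wy":0,"wz":0},
    {"tx":0,"ty":0,"tz":0,"wx":0,"wy":0,"wz":0},
    {"tx":0,"ty":0,"tz":0,"wx":0,"wy":0,"wz":0},
  ],
)

```text
t: 4.88
position: [0.4913, 0.2155, 0.0234]
tool_rot: [-1.573, -0.002, 1.033]
wrist_force: [-0.2, -0.3, 1.2]
finger_gap: 1.0
```

Run:
```python
from h import *
o=readout.get_obs();print(o['t'],o['position'],o['tool_rot'],o['wrist_force'])
p,d=snap('wrist','w3.png')
```

```text
4.875 [0.49125426 0.21551256 0.02344738] [-1.57284539 -0.00186534  1.03250478] [-0.15110752 -0.28536245  1.17853457]
```

View pics/w3.png

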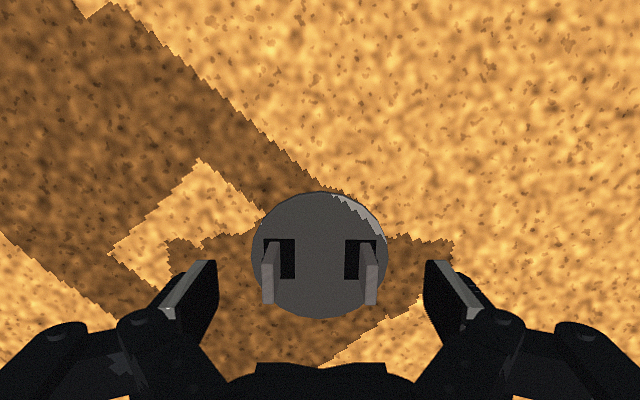

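The fingers stand on either side of the ears, in line with them. Closing at 30 N.

Emit:
play_rows(
  commands=[
    {"tx":0,"ty":0,"tz":0,"wx":0,"wy":0,"wz":0},
    {"tx":0,"ty":0,"tz":0,"wx":0,"wy":0,"wz":0},
    {"tx":0,"ty":0,"tz":0,"wx":0,"wy":0,"wz":0},
    {"tx":0,"ty":0,"tz":0,"wx":0,"wy":0,"wz":0},
    {"tx":0,"ty":0,"tz":0,"wx":0,"wy":0,"wz":0},
    {"tx":0,"ty":0,"tz":0,"wx":0,"wy":0,"wz":0},
    {"tx":0,"ty":0,"tz":0,"wx":0,"wy":0,"wz":0},
    {"tx":0,"ty":0,"tz":0,"wx":0,"wy":0,"wz":0},
  ],
  hand=-1,
  newtons=30,
)

```text
t: 5.92
position: [0.4905, 0.2154, 0.023]
tool_rot: [-1.572, -0.001, 1.033]
wrist_force: [-1.7, -1.5, 9.0]
finger_gap: 0.401
```

Run:
```python
from h import *
o=readout.get_obs();print(o['t'],o['position'],o['tool_rot'],o['wrist_force'],o['finger_gap'],o['finger_gap']*85)
p,d=snap('wrist','w4.png')
```

```text
5.925 [0.49049094 0.21536988 0.02304717] [-1.57159487e+00 -5.50231453e-04  1.03266774e+00] [-1.72324808 -1.48326493  8.99117486] 0.40103094098362624 34.08762998360823
```

View pics/w4.png

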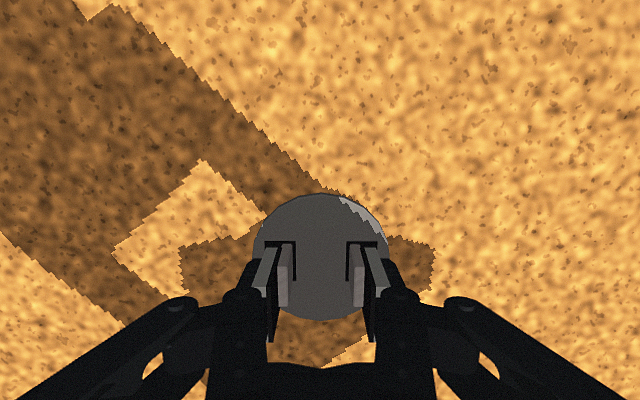

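Both ears look fully pinched (gap 34 mm, nominal 36). Lifting.

Emit:
play_rows(
  commands=[
    {"tx":0,"ty":-0.03,"tz":0,"wx":0,"wy":0,"wz":0},
    {"tx":0,"ty":-0.06,"tz":0,"wx":0,"wy":0,"wz":0},
    {"tx":0,"ty":-0.1,"tz":0,"wx":0,"wy":0,"wz":0},
    {"tx":0,"ty":-0.1,"tz":0,"wx":0,"wy":0,"wz":0},
    {"tx":0,"ty":0,"tz":0,"wx":0,"wy":0,"wz":0},
    {"tx":0,"ty":0,"tz":0,"wx":0,"wy":0,"wz":0},
    {"tx":0,"ty":0,"tz":0,"wx":0,"wy":0,"wz":0},
  ],
)

```text
t: 6.85
position: [0.489, 0.2151, 0.1078]
tool_rot: [-1.569, 0.001, 1.033]
wrist_force: [0.4, 0.0, -0.9]
finger_gap: 0.394
```

Run:
```python
from h import *
o=readout.get_obs();print(o['t'],o['position'],o['tool_rot'],o['wrist_force'],o['finger_gap']*85)
p,d=snap('wrist','w5.png');np.save('w5d.npy',d)
np.save('w5cal.npy',cams.calibration('wrist'),allow_pickle=True)
snap('scene','s5.png')
s=cv2.imread('pics/s5.png');
for o in models.outline_of('cap','scene'): print(o['conf'],o['uv'])
cv2.imwrite('pics/s5c.png',cv2.resize(s[100:260,320:500],None,fx=3.3,fy=3.3))
```

```text
6.85 [0.48896263 0.21506285 0.10775475] [-1.56910235e+00  1.47536742e-03  1.03255599e+00] [ 0.36649487  0.04322561 -0.89604345] 33.47660497846328
```

View pics/w5.png

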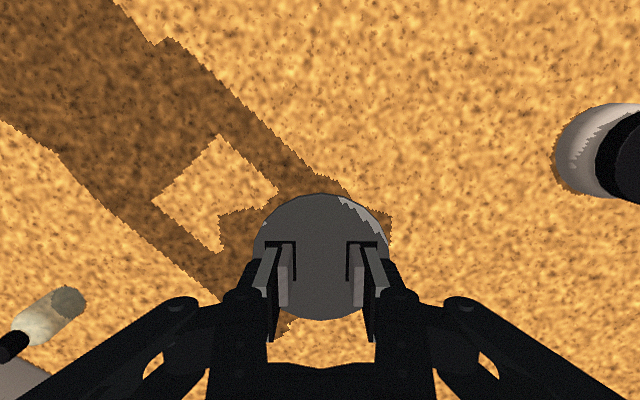

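View pics/s5c.png

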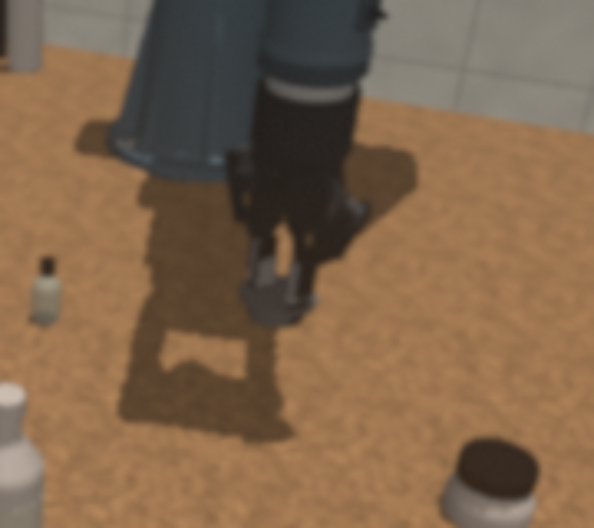

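The cap is held level in the gripper. I'll measure the flange plane and centre relative to the TCP.

Run:
```python
from h import *
d=np.load('w5d.npy'); p,R=pose(); cal=cams.calibration('wrist')
img=cv2.imread('pics/w5.png')
m=np.zeros(d.shape,bool); m[185:325,245:395]=1
P=R.inv().apply(cloud('wrist',d,m)-p)
h=np.histogram(P[:,1],bins=np.arange(-.02,.06,.002)); print([(round(float(b)*1000),int(n)) for n,b in zip(*h)])
F=P[abs(P[:,1]-.0025)<.004]
F=P[abs(P[:,1]-np.median(F[:,1]))<.003]
A=np.c_[F[:,0],F[:,2],np.ones(len(F))]; s=np.linalg.lstsq(A,F[:,1],rcond=None)[0]; print('plane',s,len(F),'tilt deg',np.degrees(s[:2]))
c,rad=cv2.minEnclosingCircle(F[:,[0,2]].astype(np.float32)*1000); print('centre tool x,z mm',c,rad, F.min(0),F.max(0))
# edge-only fit
from scipy.optimize import least_squares
ang=np.degrees(np.arctan2(F[:,2]-c[1]/1e3,F[:,0]-c[0]/1e3)).astype(int)//6
B=[]
for a in np.unique(ang):
    G=F[ang==a]; rr=np.hypot(G[:,0]-c[0]/1e3,G[:,2]-c[1]/1e3); 
    if rr.max()>.029: B.append(G[rr.argmax()])
B=np.array(B); s=least_squares(lambda q:np.hypot(B[:,0]-q[0],B[:,2]-q[1])-q[2],[0,0,.032],loss='soft_l1',f_scale=.0005);print(len(B),s.x)
```

```text
[(-20, 222), (-18, 212), (-16, 209), (-14, 204), (-12, 190), (-10, 149), (-8, 112), (-6, 99), (-4, 64), (-2, 70), (0, 3536), (2, 6394), (4, 82), (6, 2), (8, 0), (10, 0), (12, 0), (14, 0), (16, 0), (18, 0), (20, 0), (22, 0), (24, 0), (26, 0), (28, 0), (30, 0), (32, 0), (34, 0), (36, 0), (38, 0), (40, 0), (42, 0), (44, 0), (46, 0), (48, 0), (50, 0), (52, 0), (54, 0), (56, 0)]
plane [-0.00037756  0.00092254  0.00222204] 10022 tilt deg [-0.02163242  0.05285768]
centre tool x,z mm (-0.6237553954124451, -0.2360849231481552) 32.18410110473633 [-0.03224579 -0.00077132 -0.03202966] [0.03113671 0.00520778 0.03193921]
44 [-0.00052252 -0.00011472  0.03171523]
```

Run:
```python
from h import *
rows([.5211,-.1223,.15],np.radians(22),n=9)
```

```text
dr [-0.001  0.649 -0.002] n 9
[{"tx": -0.1013, "ty": -0.0155, "tz": -0.0742, "wx": -0.0, "wy": 0.0229, "wz": -0.0001}, {"tx": -0.0957, "ty": -0.0156, "tz": -0.0813, "wx": -0.0, "wy": 0.0229, "wz": -0.0001}, {"tx": -0.0896, "ty": -0.0156, "tz": -0.0879, "wx": -0.0, "wy": 0.0229, "wz": -0.0001}, {"tx": -0.083, "ty": -0.0156, "tz": -0.0942, "wx": -0.0, "wy": 0.0229, "wz": -0.0001}, {"tx": -0.076, "ty": -0.0156, "tz": -0.0999, "wx": -0.0, "wy": 0.0229, "wz": -0.0001}, {"tx": -0.0686, "ty": -0.0156, "tz": -0.1051, "wx": -0.0, "wy": 0.0229, "wz": -0.0001}, {"tx": -0.0609, "ty": -0.0156, "tz": -0.1098, "wx": -0.0, "wy": 0.0229, "wz": -0.0001}, {"tx": -0.0528, "ty": -0.0156, "tz": -0.1139, "wx": -0.0, "wy": 0.0229, "wz": -0.0001}, {"tx": -0.0445, "ty": -0.0156, "tz": -0.1174, "wx": -0.0, "wy": 0.0229, "wz": -0.0001}]
```

Emit:
play_rows(
  commands=[
    {"tx":-0.1013,"ty":-0.0156,"tz":-0.0742,"wx":0,"wy":0.0229,"wz":0},
    {"tx":-0.0957,"ty":-0.0156,"tz":-0.0813,"wx":0,"wy":0.0229,"wz":0},
    {"tx":-0.0896,"ty":-0.0156,"tz":-0.0879,"wx":0,"wy":0.0229,"wz":0},
    {"tx":-0.083,"ty":-0.0156,"tz":-0.0942,"wx":0,"wy":0.0229,"wz":0},
    {"tx":-0.076,"ty":-0.0156,"tz":-0.0999,"wx":0,"wy":0.0229,"wz":0},
    {"tx":-0.0686,"ty":-0.0156,"tz":-0.1051,"wx":0,"wy":0.0229,"wz":0},
    {"tx":-0.0609,"ty":-0.0156,"tz":-0.1098,"wx":0,"wy":0.0229,"wz":0},
    {"tx":-0.0528,"ty":-0.0156,"tz":-0.1139,"wx":0,"wy":0.0229,"wz":0},
    {"tx":-0.0445,"ty":-0.0156,"tz":-0.1174,"wx":0,"wy":0.0229,"wz":0},
    {"tx":0,"ty":0,"tz":0,"wx":0,"wy":0,"wz":0},
    {"tx":0,"ty":0,"tz":0,"wx":0,"wy":0,"wz":0},
    {"tx":0,"ty":0,"tz":0,"wx":0,"wy":0,"wz":0},
  ],
)

```text
t: 8.5
position: [0.5215, -0.1211, 0.1505]
tool_rot: [-1.57, 0.001, 0.387]
wrist_force: [1.1, -0.5, -0.8]
finger_gap: 0.393
```

Run:
```python
from h import *
import capm
o=readout.get_obs();print(o['t'],o['position'],o['tool_rot'],o['wrist_force'],o['finger_gap']*85)
p,d=snap('wrist','w6.png');np.save('w6d.npy',d)
p,R=pose(); rows([.5211,-.1223,.13],np.radians(21.9),n=1)
# flange + rim in tool frame
m=np.zeros(d.shape,bool); m[60:330,150:490]=1
W=cloud('wrist',d,m); P=R.inv().apply(W-p)
F=P[(P[:,1]>0)&(P[:,1]<.006)&(np.hypot(P[:,0],P[:,2])<.036)]; print('flange',cv2.minEnclosingCircle(F[:,[0,2]].astype(np.float32)*1000))
A=P[(W[:,2]>.0775)&(W[:,2]<.085)&(np.hypot(P[:,0],P[:,2])<.06)]; print(len(A))
from scipy.optimize import least_squares
for c0 in [(-.0005,0)]:
  f=lambda c:np.maximum(np.hypot(A[:,0]-c[0],A[:,2]-c[1])-.0405,0)+np.maximum(.025-np.hypot(A[:,0]-c[0],A[:,2]-c[1]),0)
  s=least_squares(f,c0,loss='soft_l1',f_scale=.001);print('rim tool',s.x*1000,np.percentile(np.hypot(A[:,0]-s.x[0],A[:,2]-s.x[1]),[1,50,99]))
```

```text
8.5 [ 0.52149631 -0.12105191  0.15051803] [-1.56979988e+00  6.48765161e-04  3.86644748e-01] [ 1.11201014 -0.54179628 -0.83879523] 33.409389138502505
dr [-0.001  0.004 -0.   ] n 1
[{"tx": -0.0031, "ty": 0.0688, "tz": -0.0033, "wx": -0.0002, "wy": 0.0014, "wz": -0.0001}]
flange ((-0.12993603944778442, -0.48672494292259216), 32.16954803466797)
3844
rim tool [-0.61531684 -0.6398999 ] [0.02518226 0.0343734  0.04044846]
```

View pics/w6.png

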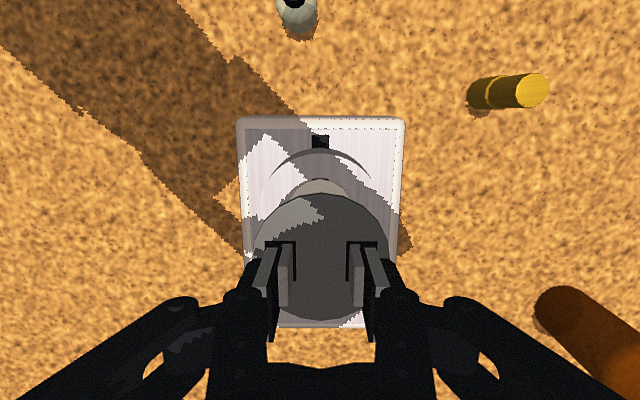

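Measured together in one image, the mouth and cap are aligned within about 0.6 mm. Applying that trim and descending to just above the rim.

Emit:
play_rows(
  commands=[
    {"tx":-0.002,"ty":0.06,"tz":-0.002,"wx":0,"wy":0,"wz":0},
    {"tx":0,"ty":0.06,"tz":0,"wx":0,"wy":0,"wz":0},
    {"tx":0,"ty":0.02,"tz":0,"wx":0,"wy":0,"wz":0},
    {"tx":0,"ty":0,"tz":0,"wx":0,"wy":0,"wz":0},
    {"tx":0,"ty":0,"tz":0,"wx":0,"wy":0,"wz":0},
    {"tx":0,"ty":0,"tz":0,"wx":0,"wy":0,"wz":0},
  ],
)

```text
t: 9.3
position: [0.522, -0.1232, 0.1096]
tool_rot: [-1.572, -0.001, 0.385]
wrist_force: [-0.0, 0.5, -1.2]
finger_gap: 0.395
```

Run:
```python
from h import *
o=readout.get_obs();print(o['t'],o['position'],o['tool_rot'],o['wrist_force'],o['moment'])
p,d=snap('wrist','w7.png')
```

```text
9.3 [ 0.52199701 -0.12318079  0.10962821] [-1.57167921e+00 -8.09716140e-04  3.85147694e-01] [-0.02111243  0.51695603 -1.23694748] [ 0.02876493 -0.03820799  0.05744213]
```

View pics/w7.png

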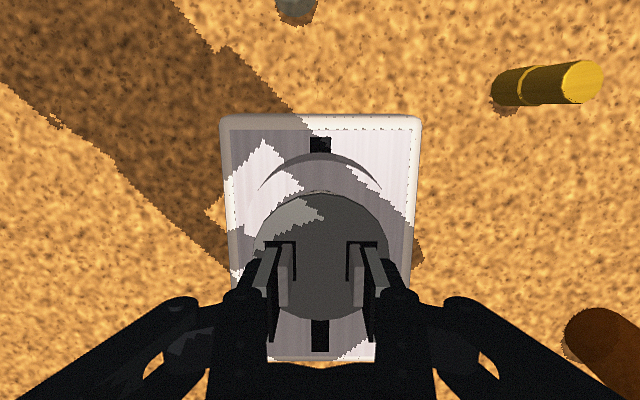

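Emit:
play_rows(
  commands=[
    {"tx":0,"ty":0.007,"tz":0,"wx":0,"wy":0,"wz":0},
    {"tx":0,"ty":0.007,"tz":0,"wx":0,"wy":0,"wz":0},
    {"tx":0,"ty":0.007,"tz":0,"wx":0,"wy":0,"wz":0},
    {"tx":0,"ty":0.007,"tz":0,"wx":0,"wy":0,"wz":0},
    {"tx":0,"ty":0,"tz":0,"wx":0,"wy":0,"wz":0},
    {"tx":0,"ty":0,"tz":0,"wx":0,"wy":0,"wz":0},
  ],
)

```text
t: 10.1
position: [0.5214, -0.1227, 0.1004]
tool_rot: [-1.57, 0.0, 0.385]
wrist_force: [0.3, 1.1, -0.8]
finger_gap: 0.395
```

The plug is about 2.5 mm into the mouth with no load. Continuing slowly.

Emit:
play_rows(
  commands=[
    {"tx":0,"ty":0.004,"tz":0,"wx":0,"wy":0,"wz":0},
    {"tx":0,"ty":0.004,"tz":0,"wx":0,"wy":0,"wz":0},
    {"tx":0,"ty":0,"tz":0,"wx":0,"wy":0,"wz":0},
    {"tx":0,"ty":0,"tz":0,"wx":0,"wy":0,"wz":0},
  ],
)

```text
t: 10.6
position: [0.5213, -0.1226, 0.098]
tool_rot: [-1.57, 0.0, 0.385]
wrist_force: [-1.4, 5.4, 0.8]
finger_gap: 0.396
```

A side force of about 5.5 N acts along tool +z, so I'll yield that way.

Emit:
play_rows(
  commands=[
    {"tx":0,"ty":0,"tz":0.002,"wx":0,"wy":0,"wz":0},
    {"tx":0,"ty":0,"tz":0,"wx":0,"wy":0,"wz":0},
    {"tx":0,"ty":0,"tz":0,"wx":0,"wy":0,"wz":0},
  ],
)

```text
t: 10.98
position: [0.5212, -0.1225, 0.0981]
tool_rot: [-1.571, 0.0, 0.385]
wrist_force: [-0.5, 3.5, -2.0]
finger_gap: 0.4
```

Emit:
play_rows(
  commands=[
    {"tx":0,"ty":0,"tz":0.003,"wx":0,"wy":0,"wz":0},
    {"tx":0,"ty":0.004,"tz":0,"wx":0,"wy":0,"wz":0},
    {"tx":0,"ty":0,"tz":0,"wx":0,"wy":0,"wz":0},
    {"tx":0,"ty":0,"tz":0,"wx":0,"wy":0,"wz":0},
  ],
)

```text
t: 11.48
position: [0.5212, -0.1219, 0.0972]
tool_rot: [-1.572, -0.0, 0.385]
wrist_force: [-0.1, 0.4, -0.2]
finger_gap: 0.396
```

Force gone; descending further.

Emit:
play_rows(
  commands=[
    {"tx":0,"ty":0.004,"tz":0,"wx":0,"wy":0,"wz":0},
    {"tx":0,"ty":0.004,"tz":0,"wx":0,"wy":0,"wz":0},
    {"tx":0,"ty":0,"tz":0,"wx":0,"wy":0,"wz":0},
    {"tx":0,"ty":0,"tz":0,"wx":0,"wy":0,"wz":0},
  ],
)

```text
t: 11.98
position: [0.521, -0.1216, 0.0946]
tool_rot: [-1.571, 0.0, 0.385]
wrist_force: [0.7, 0.9, -2.3]
finger_gap: 0.387
```

Emit:
play_rows(
  commands=[
    {"tx":0,"ty":0.004,"tz":0,"wx":0,"wy":0,"wz":0},
    {"tx":0,"ty":0.004,"tz":0,"wx":0,"wy":0,"wz":0},
    {"tx":0,"ty":0.004,"tz":0,"wx":0,"wy":0,"wz":0},
    {"tx":0,"ty":0,"tz":0,"wx":0,"wy":0,"wz":0},
    {"tx":0,"ty":0,"tz":0,"wx":0,"wy":0,"wz":0},
  ],
)

```text
t: 12.6
position: [0.5211, -0.1216, 0.0912]
tool_rot: [-1.571, -0.0, 0.385]
wrist_force: [-0.9, 1.2, 1.4]
finger_gap: 0.394
```

Emit:
play_rows(
  commands=[
    {"tx":0,"ty":0.004,"tz":0,"wx":0,"wy":0,"wz":0},
    {"tx":0,"ty":0.004,"tz":0,"wx":0,"wy":0,"wz":0},
    {"tx":0,"ty":0.003,"tz":0,"wx":0,"wy":0,"wz":0},
    {"tx":0,"ty":0,"tz":0,"wx":0,"wy":0,"wz":0},
    {"tx":0,"ty":0,"tz":0,"wx":0,"wy":0,"wz":0},
  ],
)

```text
t: 13.22
position: [0.5211, -0.1216, 0.0878]
tool_rot: [-1.571, -0.0, 0.385]
wrist_force: [-0.3, 0.1, 4.2]
finger_gap: 0.393
```

Run:
```python
from h import *
o=readout.get_obs();print(o['t'],o['position'],o['wrist_force'],o['moment'])
p,d=snap('wrist','w8.png')
p,R=pose(); m=np.zeros(d.shape,bool); m[60:330,150:490]=1
W=cloud('wrist',d,m); P=R.inv().apply(W-p)
F=W[(P[:,1]>-.003)&(P[:,1]<.008)&(np.hypot(P[:,0],P[:,2])<.028)]; G=W[(np.hypot(P[:,0],P[:,2])<.040)&(np.hypot(P[:,0],P[:,2])>.034)&(W[:,2]>.075)&(P[:,2]>.0)]
print('flange z',np.median(F[:,2]),'rim z',np.median(G[:,2]),len(G))
```

```text
13.225 [ 0.52110598 -0.12160672  0.0878244 ] [-0.31698539  0.0953652   4.23859307] [ 0.07097549  0.10166139 -0.01445613]
flange z 0.08570186173128747 rim z 0.08128065171192131 4569
```

View pics/w8.png

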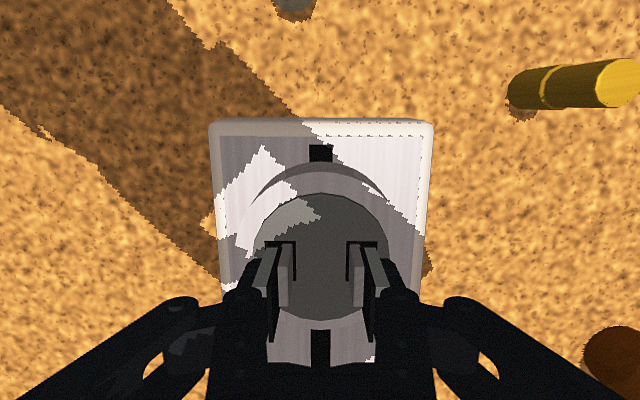

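The flange top is about 4.4 mm above the rim, so roughly 0.4 mm remains. Pressing in small steps until the force rises.

Emit:
play_rows(
  commands=[
    {"tx":0,"ty":0.002,"tz":0,"wx":0,"wy":0,"wz":0},
    {"tx":0,"ty":0,"tz":0,"wx":0,"wy":0,"wz":0},
    {"tx":0,"ty":0,"tz":0,"wx":0,"wy":0,"wz":0},
  ],
)

```text
t: 13.65
position: [0.5211, -0.1216, 0.0872]
tool_rot: [-1.571, -0.0, 0.385]
wrist_force: [-0.3, 0.7, 4.2]
finger_gap: 0.396
```

Emit:
play_rows(
  commands=[
    {"tx":0,"ty":0.0015,"tz":0,"wx":0,"wy":0,"wz":0},
    {"tx":0,"ty":0,"tz":0,"wx":0,"wy":0,"wz":0},
    {"tx":0,"ty":0,"tz":0,"wx":0,"wy":0,"wz":0},
  ],
)

```text
t: 14.02
position: [0.5211, -0.1216, 0.0871]
tool_rot: [-1.571, -0.0, 0.385]
wrist_force: [-0.7, 1.0, 7.4]
finger_gap: 0.395
```

The flange has met the rim. I'll add a little preload, then open the fingers in small steps while pressing down. That keeps the backward swing of the pads from lifting the cap.

Emit:
play_rows(
  commands=[
    {"tx":0,"ty":0.0015,"tz":0,"wx":0,"wy":0,"wz":0},
    {"tx":0,"ty":0,"tz":0,"wx":0,"wy":0,"wz":0},
    {"tx":0,"ty":0,"tz":0,"wx":0,"wy":0,"wz":0},
  ],
)

```text
t: 14.4
position: [0.5211, -0.1216, 0.087]
tool_rot: [-1.571, -0.0, 0.385]
wrist_force: [-3.7, 1.4, 11.4]
finger_gap: 0.39
```

Emit:
play_rows(
  commands=[
    {"tx":0,"ty":0.001,"tz":0,"wx":0,"wy":0,"wz":0},
    {"tx":0,"ty":0,"tz":0,"wx":0,"wy":0,"wz":0},
    {"tx":0,"ty":0,"tz":0,"wx":0,"wy":0,"wz":0},
  ],
  hand=-0.18,
)

```text
t: 14.78
position: [0.5212, -0.1216, 0.0867]
tool_rot: [-1.571, -0.0, 0.385]
wrist_force: [-2.9, 1.5, 8.8]
finger_gap: 0.411
```

Emit:
play_rows(
  commands=[
    {"tx":0,"ty":0.0015,"tz":0,"wx":0,"wy":0,"wz":0},
    {"tx":0,"ty":0,"tz":0,"wx":0,"wy":0,"wz":0},
    {"tx":0,"ty":0,"tz":0,"wx":0,"wy":0,"wz":0},
  ],
  hand=-0.14,
)

```text
t: 15.15
position: [0.5214, -0.1216, 0.086]
tool_rot: [-1.571, -0.001, 0.385]
wrist_force: [-0.9, 1.6, 7.6]
finger_gap: 0.432
```

Emit:
play_rows(
  commands=[
    {"tx":0,"ty":0.0015,"tz":0,"wx":0,"wy":0,"wz":0},
    {"tx":0,"ty":0,"tz":0,"wx":0,"wy":0,"wz":0},
    {"tx":0,"ty":0,"tz":0,"wx":0,"wy":0,"wz":0},
  ],
  hand=-0.1,
)

```text
t: 15.52
position: [0.5213, -0.1217, 0.0855]
tool_rot: [-1.571, -0.001, 0.385]
wrist_force: [-0.9, 0.8, 7.1]
finger_gap: 0.452
```

Emit:
play_rows(
  commands=[
    {"tx":0,"ty":0.0015,"tz":0,"wx":0,"wy":0,"wz":0},
    {"tx":0,"ty":0,"tz":0,"wx":0,"wy":0,"wz":0},
    {"tx":0,"ty":0,"tz":0,"wx":0,"wy":0,"wz":0},
  ],
  hand=-0.05,
)

```text
t: 15.9
position: [0.5213, -0.1218, 0.085]
tool_rot: [-1.571, -0.001, 0.385]
wrist_force: [-1.0, 0.2, 5.5]
finger_gap: 0.473
```

Emit:
play_rows(
  commands=[
    {"tx":0,"ty":0.0015,"tz":0,"wx":0,"wy":0,"wz":0},
    {"tx":0,"ty":0,"tz":0,"wx":0,"wy":0,"wz":0},
    {"tx":0,"ty":0,"tz":0,"wx":0,"wy":0,"wz":0},
  ],
  hand=0.0,
)

```text
t: 16.27
position: [0.5212, -0.1218, 0.0843]
tool_rot: [-1.571, -0.0, 0.385]
wrist_force: [-0.1, -0.7, 4.8]
finger_gap: 0.505
```

Ears are nearly out (43 mm of 46 mm). Opening fully now.

Emit:
play_rows(
  commands=[
    {"tx":0,"ty":0,"tz":0,"wx":0,"wy":0,"wz":0},
    {"tx":0,"ty":0,"tz":0,"wx":0,"wy":0,"wz":0},
    {"tx":0,"ty":0,"tz":0,"wx":0,"wy":0,"wz":0},
    {"tx":0,"ty":0,"tz":0,"wx":0,"wy":0,"wz":0},
    {"tx":0,"ty":0,"tz":0,"wx":0,"wy":0,"wz":0},
    {"tx":0,"ty":0,"tz":0,"wx":0,"wy":0,"wz":0},
  ],
  hand=1,
)

```text
t: 17.02
position: [0.521, -0.1216, 0.0841]
tool_rot: [-1.571, -0.0, 0.385]
wrist_force: [0.9, -0.1, -0.5]
finger_gap: 0.999
```

Emit:
play_rows(
  commands=[
    {"tx":0,"ty":-0.04,"tz":0,"wx":0,"wy":0,"wz":0},
    {"tx":0,"ty":-0.1,"tz":0,"wx":0,"wy":0,"wz":0},
    {"tx":0,"ty":-0.15,"tz":0,"wx":0,"wy":0,"wz":0},
    {"tx":0,"ty":-0.15,"tz":0,"wx":0,"wy":0,"wz":0},
    {"tx":0,"ty":0,"tz":0,"wx":0,"wy":0,"wz":0},
    {"tx":0,"ty":0,"tz":0,"wx":0,"wy":0,"wz":0},
  ],
)

```text
t: 17.77
position: [0.5208, -0.1215, 0.2162]
tool_rot: [-1.571, -0.0, 0.385]
wrist_force: [-0.4, 0.9, -0.4]
finger_gap: 1.005
```

Run:
```python
from h import *
o=readout.get_obs();print(o['t'],o['position'],o['wrist_force'],o['finger_gap'])
im,d=snap('wrist','w9.png')
for k in models.outline_of('cap','wrist'):
    print(k['conf'],k['uv'],k['pixels'].sum())
    if k['conf']<.3: continue
    u=k['pixels']; W=cloud('wrist',d,cv2.dilate(u.astype(np.uint8),np.ones((7,7)))>0)
    h=np.histogram(W[:,2],bins=np.arange(.06,.12,.002)); print([(round(float(b)*1000),int(n)) for n,b in zip(*h) if n])
    F=W[(W[:,2]>.083)&(W[:,2]<.090)]; A=np.c_[F[:,:2]-F[:,:2].mean(0),np.ones(len(F))]; s=np.linalg.lstsq(A,F[:,2],rcond=None)[0]; print('plane tilt deg',np.degrees(s[:2]),'z',s[2],cv2.minEnclosingCircle(F[:,:2].astype(np.float32)*1000))
    E=W[(W[:,2]>.105)&(W[:,2]<.113)]; print('ear',len(E)); _,l,c=cv2.kmeans(E[:,:2].astype(np.float32)*1000,2,None,(3,30,.01),5,0); print(c,np.hypot(*(c[0]-c[1])))
m=np.zeros(d.shape,bool); m[60:330,150:490]=1; W=cloud('wrist',d,m); rr=np.hypot(W[:,0]-.5207,W[:,1]+.1225); G=W[(rr>.034)&(rr<.040)&(W[:,2]>.07)]; print('rim z',np.median(G[:,2]),len(G))
cv2.imwrite('pics/w9c.png',cv2.resize(cv2.imread('pics/w9.png')[90:290,200:440],None,fx=3.2,fy=3,interpolation=cv2.INTER_CUBIC))
```

```text
17.775 [ 0.52077616 -0.12145234  0.21624742] [-0.37679787  0.8841641  -0.38487169] 1.0045355873176869
0.86 [321.7, 190.3] 4614
[(76, 4), (78, 662), (80, 295), (82, 222), (84, 3398), (86, 521), (88, 10), (90, 9), (92, 11), (94, 22), (96, 18), (98, 18), (100, 13), (102, 19), (104, 18), (106, 44), (108, 251), (110, 24)]
plane tilt deg [-0.07902583  0.01013533] z 0.08520633104145461 ((520.4747924804688, -121.63510131835938), 31.881893157958984)
ear 329
[[ 501.44266  -128.73544 ]
 [ 539.10645  -113.633675]] 40.57862
rim z 0.07964615838876327 1899
```

View pics/w9c.png

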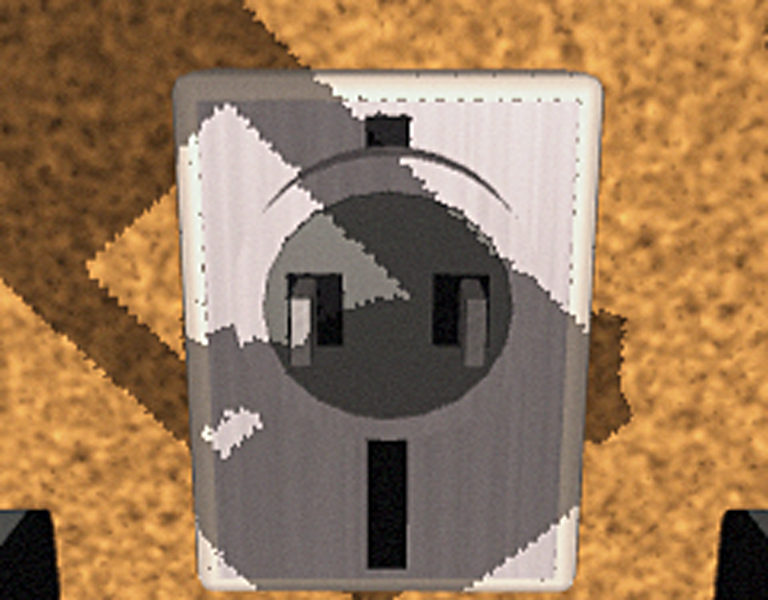

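The cap sits level. Its flange top is 5.56 mm above the rim, so the seat is 1.56 mm up, which is where it should be with the catches bearing on the lip. Ear spacing is 40.6 mm, against 41 mm relaxed. Handing in.

```bash
python3 -c "
from rig import r
print(r.finish_job())"
```

```text
the job is handed in; nothing more can be done
None
```

The cap is in the mouth with both ears sprung out, and the job is handed in; `r.finish_job()` gives no verdict. I pinched the ears, lifted the cap, lined it up with the mouth using the wrist camera, and pressed it home. I then opened the fingers in small steps while pressing down, so the cap stayed home as the catches came out.

**Forces:** the highest wrist force I read was about 11–12 N against the 30 N limit. I only read it at the end of each move, so a brief peak in between would not show. A side force of about 5.5 N came up partway in; shifting the cap about 1.5 mm cleared it.

**Last checks (wrist camera, t ≈ 17.8 s):**

| Check | Measured | Wanted |
|---|---|---|
| Flange underside above rim | 1.6 mm | 1.5 mm (catches bearing on the lip), at most 3 mm |
| Tilt | about 0.1° | under 4° |
| Ear centre spacing | 40.6 mm | 41 mm when relaxed |
| Cap centre to measured mouth centre | about 1 mm | off-line limit 5 mm |

The gripper is open and about 0.13 m above its release position, with no contact force. I took no final measurement of the other toiletries' positions; the arm passed above them throughout and no unexpected force showed.

**Disagreement:** the top and wrist cameras placed the dispenser about 3 mm apart. I went by the wrist camera, since it measured the cap and the mouth in the same picture.

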